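# Shut the sample cabinet and present its opened combination lock

## Task

We are locking up the samples: first push the blue door of the little grey cabinet shut until it snaps home on its catch. Then, with the combination lock still lying in its aluminium stand, turn its dial notch by notch until the white pointer clicks in at the green mark, and pull the shackle fully out. Finally lift the open lock straight out of its stand and finish holding it still in the gripper, at least 15 cm above the table, shackle still out, so that a colleague can hang it on the hasp; leave the other things on the table where they are.

Things in the scene. Friction and masses are not known exactly. Their poses are not given: they have to be found in the camera images.
- cabinet: Small grey steel sample cabinet, 120 (x, depth) x 160 (y, width) x 150 mm high, fixed to the table. Origin: centre of its underside; x points from its front to its back, y to its left. A blue door, 158 mm wide, 122 mm high, 9 mm thick, top edge 148 mm above the table, closes its front (-x); it is hinged at its left (+y) edge.
- door (a joint): Opening angle of the blue door in rad: 0 = shut and seated, grows as its free (right, -y) edge swings out toward the robot. It starts open and stays where it is left. From about 0.08 rad a spring roller resists closing (5 to 8 N at the free edge); past about 0.03 rad it snaps in and holds the door at 0.
- door_hinge (a point): Point on the door's vertical hinge axis, half-way up the door (87 mm above the table). Its axes turn with the door: -y runs along the door to the free edge, -x is the outward normal. A steel grip, 16 mm deep, 12 mm wide, 40 mm high, sits on the outer face 22 mm from the free edge, half-way up.
- door_push (a point): Point on the door's outer face, 108 mm from the hinge, 20 mm below the door's top edge: a good place to push. Its axes turn with the door: +x points into the door's outer face.
- stand_seat (a point): Centre of the lock stand's seat, 30 mm above the table, on an aluminium block fixed there. z is up; over the -x side the shackle sticks out, with nothing below it. Round the seat run 6 mm thick walls, 13 mm high, 1.5 mm clear of the lock, the -x side open but for its corners. The dark foot plate is 6 mm high, 117 x 113 mm.
- lock_center (a point): Centre of the loose lock's black body, 64 (x) x 60 (y) x 26 (z) mm, lying in the stand, dial up. The shackle leaves through its -x face; z is the dial's axis. The whole lock weighs about 0.3 kg. On its top is a steel ring of ticks 30 degrees apart; the green one on the -x side (toward the shackle) is the opening mark.
- dial (a joint): Dial angle in rad about the lock's z, growing anticlockwise from above; 0 (or any whole turn) = pointer at the green mark, where the lock opens. Starts 1.3 to 2.9 rad anticlockwise of it and turns freely both ways, with a click (spring notch, about 0.1 N m to leave it) every 30 degrees; let go near a notch it springs in; midway it may stay. Elsewhere the shackle is blocked.
- dial_grip (a point): Point on the dial's axis, at the height to grip it: the dial is a plain round grey knurled knob of 36 mm diameter, standing 31 mm above the lock's top face; this point is 22 mm above that face (78 mm above the table in the stand).
- pointer (a point): Outer end of the white pointer line on top of the dial, 16 mm from its axis.
- shackle (a joint): How far the shackle is pulled out, in m: 0 = closed, 0.018 = fully open. At the wrong notch it moves less than 2 mm; at the green mark it slides out against about 2 N of friction and stays where it is left. While it is out the dial is locked.
- shackle_grip (a point): Point midway between the shackle's legs, 34 mm from the body's -x face when closed; moves with the shackle. The legs lie along the lock's x, 34 mm apart, of 8 mm round steel (42 mm over both); the bow ends about 21 mm farther along -x. With the lock in its stand their axes are 43 mm above the table. -x is the way to pull.
- oil_bottle: Bystander: amber dropper bottle, 33 mm wide, 102 mm high; origin at its underside.
- lamp_carton: Bystander: small blue lamp carton, 36 x 36 x 50 mm; origin at its underside.
- tape: Bystander: roll of tape lying flat, 104 mm wide, 25 mm high; origin at its underside.

How it is judged:
By the outcome, as a careful person would: the job done as asked, in the order asked, and still so for the second after the job is handed in, while the arm keeps its last pose, push and grip.
It also fails if it takes over 72 s, if anything falls off the work surface, if the arm or the gripper's body presses on something with over 40 N, if the wrist force passes 120 N, or if a joint passes its speed limit or range.

## Robot

A 6-joint arm with a two-finger parallel gripper is mounted at the origin on the work surface; the furniture and walls round the work are solid. World frame = base frame: x ahead of the robot, y to its left, z up, the work surface at z = 0. Lengths are in m, angles in rad, forces in N, time in s.
With the tool pointing down it reaches from about 0.375 to 0.925 m from the base axis. Payload 5.7 kg.
Tool frame: the origin (TCP) lies midway between the tips of the shut fingers; the grasp point (between the pads) lies bot.pinch_z behind it (bot.pinch_z is the distance from the TCP to the grasp point, in m); z points along the fingers, y is the line along which they close (so a half turn about z gives the same grasp; the last joint's range is limited). The gripper opens to 88 mm and grips with 3 to 60 N. Pads are 20 mm wide; open, the fingers measure 115 mm over their backs; the gripper's body (75 mm by 178 mm) begins 61 mm behind the grasp point.
Start: joints at [-1.253, 0.359, 1.51, -0, 1.272, -0.115], TCP at [0.252, -0.545, 0.223] pointing down, gripper open.
Joint ranges: [-2.97, 2.97], [-1.01, 2.36], [0.21, 2.38], [-0.96, 4.11], [0.2, 2.71], [-2.98, 2.98]. Speed limits (rad/s): [2.39, 2.39, 3.14, 3.14, 3.14, 3.14].

## Interface

Orientations are given as a rotation vector (axis times angle).
In Python, from plant import bot gives the robot as it stands. The module is installed in compiled form; this text tells all that it offers.
- The arm moves only by the tool play_rows, never from a script. Its argument "plan" is a list of rows, each an object of numbers: "fingers": the closure, from -1 (fully open) to 1 (shut), so that 0 is half open; "x", "y", "z": the shift along the tool's x, y, z in m; "twist": the turn about the tool's z in rad. In form: [{"fingers": .., "x": .., "y": .., "z": .., "twist": ..}, ...]. A call has 1 to 5 rows; each row shifts and turns the commanded pose from where the row before left it, along the tool's axes as they then stand; what a row does not reach is not made up. A row lasts 1/10 s, in which the tool goes at most 50 mm and 8.59 degrees, less where a joint would pass 70% of its speed; a pose out of reach is approached as far as the arm can. A call is refused whole if a number of a shift passes 0.05 or a number of a turn 0.15, either way. A call with a gripper value outside its range is refused whole. The fingers move at their own pace and stop on an object; the grip force is fixed at half the most. Time passes only in rows, so rows that do not move let the fingers close. It gives the time, the measured TCP pose, the force, the opening and the grip force at its end, in the units of the state.
- bot.state(): the state, without advancing time (a new reading comes with each control period).
- bot.grab_frame(name): name is "side" or "top" or "wrist"; returns the picture (480x640x3 uint8, red, green, blue); there is no depth.
- bot.get_calibration(name): a dict with "fx", "fy", "cx", "cy" (pixels), "pose" (4x4, takes a point from camera to world coordinates). Camera axes: x right, y up, looking along -z (the intrinsics and any distortion apply to the point x, -y, -z); pixel columns grow to the right and rows downward; lengths in m; the calibration is good to about 2 mm. A picture is of the moment at which its call begins: read the wrist's pose just before it. get_calibration takes no time and is no camera call; for the wrist camera it gives the pose at the moment of the call.
- bot.job_done(): hands the job in; it is judged then, once.
The state is a dict: "time_s": time; "joints": joint angles; "qvel": joint speeds; "joint_torque": joint torques, N m; "tcp_pos": TCP position; "tool_rot": TCP orientation; "ft_force": force on the tool from outside, world axes, zero at the start; "torque": the same for the moment, N m; "grip_width": finger opening in m; "gripper_force": force on a finger pad.
Only numpy, scipy, OpenCV 4.12 (cv2) and the standard library are available. Lean on these libraries where they do the work, as an engineer would, in place of code of your own. Each camera call takes 0.05 s, during which the arm holds its last target. There are 200 camera calls.

## Working session

There is one attempt and no reset: what is moved stays moved. The work goes in short steps, Python scripts to look and compute and a tool call to move; the robot and the scene stay as the last step left them, time stands still between calls to the robot, and variables do not carry over. Pictures are saved under pics/ and viewed, at most 10 in all, crops included, and the job is handed in when it is done.

Besides the shell and the picture viewer there is one more tool, called after "Request:" as a command line: name --argument value ..., lists and objects as JSON in quotes. play_rows: Moves the arm, as the interface text tells. Its arguments: {"type":"object","properties":{"plan":{"type":"array"}},"required":["plan"]}

```bash
mkdir -p pics; python3 - <<'E'
from plant import bot
import cv2,numpy as np
np.set_printoptions(precision=4,suppress=True)
s=bot.state();print(s,bot.pinch_z)
for n in("top","side"):
    c=bot.get_calibration(n);print(n,c)
    cv2.imwrite(f"pics/{n}0.png",bot.grab_frame(n)[:,:,::-1])
E
```

```text
{'time_s': 0.0, 'joints': array([-1.2531,  0.3595,  1.5114, -0.    ,  1.2725, -0.1151]), 'qvel': array([ 0.0005, -0.0002, -0.0016,  0.0004,  0.0012,  0.0013]), 'joint_torque': array([ -0.0012, -51.5386, -27.073 ,   0.0674,   0.0352,  -0.0001]), 'tcp_pos': array([ 0.2514, -0.544 ,  0.2218]), 'tool_rot': array([-3.0666, -0.6741,  0.0003]), 'ft_force': array([ 1.3148, -0.4836, -0.0594]), 'torque': array([ 0.0232,  0.0431, -0.0482]), 'gripper_force': 0.0, 'grip_width': 0.08794551474677993} 0.0187
top {'fx': 494.14959930191736, 'fy': 494.14959930191736, 'cx': 328.90079345440546, 'cy': 246.84750402608435, 'pose': array([[-0.028 ,  0.9853, -0.1685,  0.399 ],
       [-0.9996, -0.0276,  0.0044, -0.0326],
       [-0.0004,  0.1686,  0.9857,  1.1126],
       [ 0.    ,  0.    ,  0.    ,  1.    ]])}
side {'fx': 523.2242880483733, 'fy': 523.2242880483733, 'cx': 318.57381415419144, 'cy': 243.29194547898595, 'pose': array([[-0.2009, -0.8567,  0.4752,  1.0995],
       [ 0.9796, -0.1811,  0.0875,  0.0551],
       [ 0.0111,  0.483 ,  0.8755,  1.0987],
       [ 0.    ,  0.    ,  0.    ,  1.    ]])}
```

View pics/top0.png

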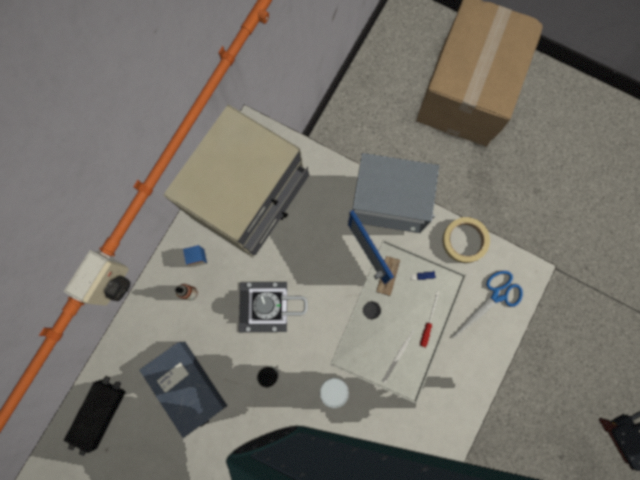

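View pics/side0.png

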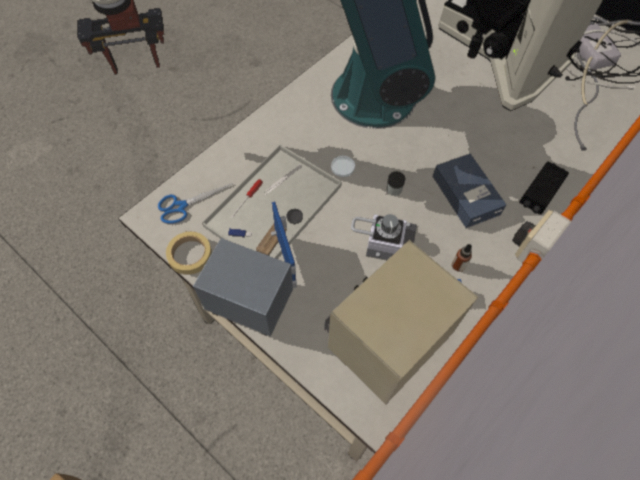

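```bash
python3 - <<'E'
import cv2,numpy as np
t=cv2.imread("pics/top0.png");s=cv2.imread("pics/side0.png")
def cr(i,x,y,w,h,k):return cv2.resize(i[y:y+h,x:x+w],None,fx=k,fy=k,interpolation=cv2.INTER_CUBIC)
M=np.zeros((580,800,3),np.uint8)
M[:580,:440]=cr(t,340,145,110,145,4)
M[:290,440:800]=cr(t,232,275,72,58,5)
M[290:580,440:800]=cr(s,348,205,72,58,5)
cv2.imwrite("pics/m.png",M)
E
```

```text
(no output)
```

View pics/m.png

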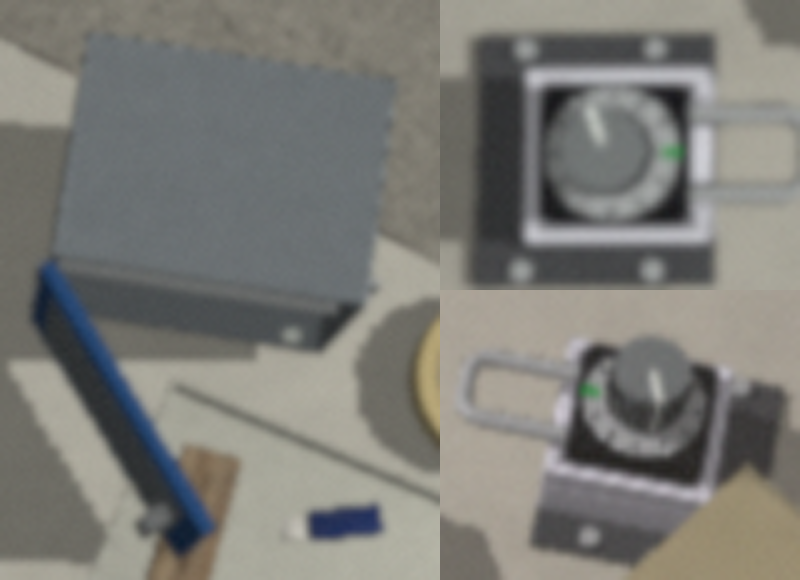

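```bash
cat > h.py <<'E'
from plant import bot
import numpy as np
np.set_printoptions(precision=4,suppress=True)
def ray(c,u,v):
    P=c["pose"]; d=P[:3,:3]@np.array([(u-c["cx"])/c["fx"],-(v-c["cy"])/c["fy"],-1]); return P[:3,3],d
def at(c,u,v,z):
    o,d=ray(c,u,v); return o+d*(z-o[2])/d[2]
E
python3 - <<'E'
from h import *
t=bot.get_calibration("top");s=bot.get_calibration("side")
A=lambda x,y:(340+x/4,145+y/4); L=lambda x,y:(232+(x-440)/5,275+y/5); S=lambda x,y:(348+(x-440)/5,205+(y-290)/5)
def p(n,c,uv,z): print(n,at(c,*uv,z))
p("cab FL",t,A(55,258),.15);p("cab FR",t,A(366,300),.15);p("cab BL",t,A(90,36),.15);p("cab BR",t,A(393,77),.15)
p("door hinge",t,A(50,264),.148);p("door free in",t,A(214,527),.148);p("door free out",t,A(185,550),.148)
p("dial top",t,L(598,148),.087);p("ring",t,L(612,152),.056);p("dial side",s,S(651,371),.087);p("green",t,L(672,152),.056)
p("pointer tip",t,L(588,106),.087);p("ptr tip side",s,S(661,406),.087);p("green side",s,S(590,391),.056)
for k in((525,68),(525,243),(712,68),(712,243)): p("wall",t,L(*k),.043)
for k in((475,36),(715,36),(475,290),(715,290)): p("foot",t,L(*k),.006)
p("box near corner",t,(252,252),.0);p("box top near",t,(245,240),.15);p("box right",t,(308,170),0.1)
p("bottle",t,(186,291),.1);p("boxSide top corner",s,(408,247),.2);
E
```

```text
cab FL [ 0.638  -0.0888  0.15  ]
cab FR [ 0.6121 -0.243   0.15  ]
cab BL [ 0.7539 -0.1109  0.15  ]
cab BR [ 0.7277 -0.264   0.15  ]
door hinge [ 0.6355 -0.0863  0.148 ]
door free in [ 0.5009 -0.1618  0.148 ]
door free out [ 0.49   -0.1471  0.148 ]
dial top [0.4572 0.101  0.087 ]
ring [0.4571 0.099  0.056 ]
dial side [0.4608 0.1012 0.087 ]
green [0.4564 0.0735 0.056 ]
pointer tip [0.4746 0.105  0.087 ]
ptr tip side [0.4782 0.1081 0.087 ]
green side [0.458  0.0763 0.056 ]
wall [0.495  0.1381 0.043 ]
wall [0.4201 0.1381 0.043 ]
wall [0.4928 0.0572 0.043 ]
wall [0.4179 0.0582 0.043 ]
foot [0.5134 0.1664 0.006 ]
foot [0.5104 0.0587 0.006 ]
foot [0.401  0.1661 0.006 ]
foot [0.398  0.0603 0.006 ]
box near corner [0.5822 0.138  0.    ]
box top near [0.582  0.1289 0.15  ]
box right [0.7398 0.0028 0.1   ]
bottle [0.4886 0.258  0.1   ]
boxSide top corner [0.5836 0.1383 0.2   ]
```

Request:
play_rows --plan '[{"fingers": 1, "x": 0.036, "y": -0.024, "z": 0, "twist": 0}, {"fingers": 1, "x": 0.036, "y": -0.024, "z": 0, "twist": 0}, {"fingers": 1, "x": 0.036, "y": -0.024, "z": 0, "twist": 0}, {"fingers": 1, "x": 0.036, "y": -0.024, "z": 0, "twist": 0}]'

```text
time_s: 0.5
tcp_pos: [0.3424, -0.3955, 0.2222]
tool_rot: [-3.068, -0.673, 0.0]
ft_force: [0.9, 0.3, -0.6]
grip_width: 0.0593
gripper_force: 0.0
```

Request:
play_rows --plan '[{"fingers": 1, "x": 0.036, "y": -0.024, "z": 0, "twist": 0}, {"fingers": 1, "x": 0.036, "y": -0.024, "z": 0, "twist": 0}, {"fingers": 1, "x": 0.036, "y": -0.024, "z": 0, "twist": 0}, {"fingers": 1, "x": 0.036, "y": -0.024, "z": 0, "twist": 0}]'

```text
time_s: 0.9
tcp_pos: [0.433, -0.2478, 0.2225]
tool_rot: [-3.068, -0.674, 0.0]
ft_force: [0.8, 0.4, 0.0]
grip_width: 0.0274
gripper_force: 0.0
```

Request:
play_rows --plan '[{"fingers": 1, "x": 0.036, "y": -0.024, "z": 0, "twist": 0}, {"fingers": 1, "x": 0.036, "y": -0.024, "z": 0, "twist": 0}, {"fingers": 1, "x": 0.036, "y": -0.024, "z": 0, "twist": 0}, {"fingers": 1, "x": 0.036, "y": -0.026, "z": 0, "twist": 0}, {"fingers": 1, "x": 0, "y": 0, "z": 0, "twist": 0}]'

```text
time_s: 1.4
tcp_pos: [0.524, -0.0959, 0.2224]
tool_rot: [-3.065, -0.681, -0.002]
ft_force: [0.1, -0.5, 0.1]
grip_width: 0.0005
gripper_force: 0.0
```

Request:
play_rows --plan '[{"fingers": 1, "x": 0, "y": 0, "z": 0.035, "twist": 0}, {"fingers": 1, "x": 0, "y": 0, "z": 0.035, "twist": 0}, {"fingers": 1, "x": 0, "y": 0, "z": 0.03, "twist": 0}, {"fingers": 1, "x": 0, "y": 0.01, "z": 0, "twist": 0}, {"fingers": 1, "x": 0, "y": 0.01, "z": 0, "twist": 0}]'

```text
time_s: 1.9
tcp_pos: [0.5304, -0.1195, 0.1227]
tool_rot: [-3.068, -0.675, 0.002]
ft_force: [-0.9, -0.2, 0.6]
grip_width: 0.0005
gripper_force: 0.0
```

Request:
play_rows --plan '[{"fingers": 1, "x": -0.0014, "y": 0.013, "z": 0, "twist": -0.12}, {"fingers": 1, "x": -0.0014, "y": 0.013, "z": 0, "twist": -0.12}, {"fingers": 1, "x": -0.0014, "y": 0.013, "z": 0, "twist": -0.12}]'

```text
time_s: 2.2
tcp_pos: [0.549, -0.1559, 0.1249]
tool_rot: [2.893, 1.218, 0.004]
ft_force: [0.6, 1.1, 0.1]
grip_width: 0.0003
gripper_force: 0.3
```

Request:
play_rows --plan '[{"fingers": 1, "x": -0.0014, "y": 0.013, "z": 0, "twist": -0.12}, {"fingers": 1, "x": -0.0014, "y": 0.013, "z": 0, "twist": -0.12}, {"fingers": 1, "x": 0, "y": 0, "z": 0, "twist": 0}]'

```text
time_s: 2.5
tcp_pos: [0.5681, -0.1759, 0.1251]
tool_rot: [2.728, 1.548, 0.005]
ft_force: [-0.3, 0.6, 0.2]
grip_width: 0.0004
gripper_force: 0.0
```

Request:
play_rows --plan '[{"fingers": 1, "x": -0.0014, "y": 0.013, "z": 0, "twist": -0.12}, {"fingers": 1, "x": -0.0007, "y": 0.0065, "z": 0, "twist": -0.06}, {"fingers": 1, "x": -0.0007, "y": 0.0065, "z": 0, "twist": -0.06}]'

```text
time_s: 2.8
tcp_pos: [0.5876, -0.1879, 0.1242]
tool_rot: [2.527, 1.864, 0.001]
ft_force: [-0.1, -0.3, 0.3]
grip_width: 0.0005
gripper_force: 0.2
```

Request:
play_rows --plan '[{"fingers": 1, "x": -0.0005, "y": 0.0045, "z": 0, "twist": -0.04}, {"fingers": 1, "x": 0, "y": 0.003, "z": 0, "twist": -0.03}, {"fingers": 1, "x": 0, "y": 0.002, "z": 0, "twist": 0}]'

```text
time_s: 3.1
tcp_pos: [0.5952, -0.1901, 0.1236]
tool_rot: [-2.461, -1.952, 0.002]
ft_force: [-6.8, 1.4, 4.5]
grip_width: 0.0008
gripper_force: 3.1
```

Contact with the roller; push on in small steps.

Request:
play_rows --plan '[{"fingers": 1, "x": 0, "y": 0.002, "z": 0, "twist": 0}, {"fingers": 1, "x": 0, "y": 0.002, "z": 0, "twist": 0}]'

```text
time_s: 3.3
tcp_pos: [0.5961, -0.19, 0.1229]
tool_rot: [-2.457, -1.948, 0.007]
ft_force: [-11.1, 1.1, 7.9]
grip_width: 0.0007
gripper_force: 5.2
```

Request:
play_rows --plan '[{"fingers": 1, "x": 0, "y": 0.002, "z": 0, "twist": 0}, {"fingers": 1, "x": 0, "y": 0.001, "z": 0, "twist": 0}]'

```text
time_s: 3.5
tcp_pos: [0.602, -0.1915, 0.1229]
tool_rot: [-2.461, -1.951, 0.001]
ft_force: [-0.6, 0.2, 0.7]
grip_width: 0.0007
gripper_force: 0.0
```

Request:
play_rows --plan '[{"fingers": 1, "x": 0, "y": 0.002, "z": 0, "twist": 0}, {"fingers": 1, "x": 0, "y": 0.002, "z": 0, "twist": 0}, {"fingers": 1, "x": 0, "y": 0, "z": 0, "twist": 0}]'

```text
time_s: 3.8
tcp_pos: [0.6023, -0.1915, 0.1228]
tool_rot: [-2.455, -1.949, 0.009]
ft_force: [-13.3, 0.9, 10.9]
grip_width: 0.0008
gripper_force: 7.0
```

Request:
play_rows --plan '[{"fingers": 1, "x": 0, "y": -0.015, "z": 0, "twist": 0}, {"fingers": 1, "x": 0, "y": -0.025, "z": -0.02, "twist": 0}, {"fingers": 0, "x": 0, "y": 0, "z": -0.045, "twist": 0}, {"fingers": -1, "x": 0, "y": 0, "z": -0.045, "twist": 0}, {"fingers": -1, "x": 0, "y": 0, "z": -0.03, "twist": 0}]'

```text
time_s: 4.3
tcp_pos: [0.5692, -0.1836, 0.2665]
tool_rot: [2.458, 1.95, 0.005]
ft_force: [-0.0, 0.2, -0.7]
grip_width: 0.0211
gripper_force: 0.0
```

Request:
play_rows --plan '[{"fingers": -1, "x": 0.036, "y": -0.023, "z": 0, "twist": -0.03}, {"fingers": -1, "x": 0.036, "y": -0.023, "z": 0, "twist": -0.03}, {"fingers": -1, "x": 0.036, "y": -0.023, "z": 0, "twist": -0.03}, {"fingers": -1, "x": 0.036, "y": -0.023, "z": 0, "twist": -0.03}]'

```text
time_s: 4.7
tcp_pos: [0.5036, -0.0236, 0.2633]
tool_rot: [2.338, 2.097, 0.003]
ft_force: [-0.7, 0.7, -0.5]
grip_width: 0.0532
gripper_force: 0.0
```

Request:
play_rows --plan '[{"fingers": -1, "x": 0.036, "y": -0.02, "z": 0, "twist": -0.03}, {"fingers": -1, "x": 0.036, "y": -0.015, "z": 0, "twist": -0.03}, {"fingers": -1, "x": 0.036, "y": -0.015, "z": 0, "twist": -0.03}, {"fingers": -1, "x": 0, "y": 0, "z": 0, "twist": 0}]'

```text
time_s: 5.1
tcp_pos: [0.4606, 0.0904, 0.2632]
tool_rot: [-2.237, -2.204, -0.003]
ft_force: [0.5, -0.0, 0.6]
grip_width: 0.0846
gripper_force: 0.0
```

```bash
python3 - <<'E'
from h import *
import cv2
c=bot.get_calibration("wrist");s=bot.state();print(c,s["tcp_pos"],s["tool_rot"])
w=bot.grab_frame("wrist")[:,:,::-1];t=bot.grab_frame("top")[:,:,::-1]
cv2.imwrite("pics/t1.png",t)
w=w.copy(); k=cv2.resize(t[145:265,335:455],(240,240)); w[:240,400:]=k
cv2.imwrite("pics/w1.png",w)
E
```

```text
{'fx': 394.3509371477634, 'fy': 394.3509371477634, 'cx': 331.08113771238027, 'cy': 246.2559897370878, 'pose': array([[ 0.9999,  0.0145,  0.0038,  0.4626],
       [-0.015 ,  0.9698,  0.2436,  0.1568],
       [-0.0002, -0.2436,  0.9699,  0.4256],
       [ 0.    ,  0.    ,  0.    ,  1.    ]])} [0.4606 0.0904 0.2632] [-2.2366 -2.2044 -0.0032]
```

View pics/w1.png

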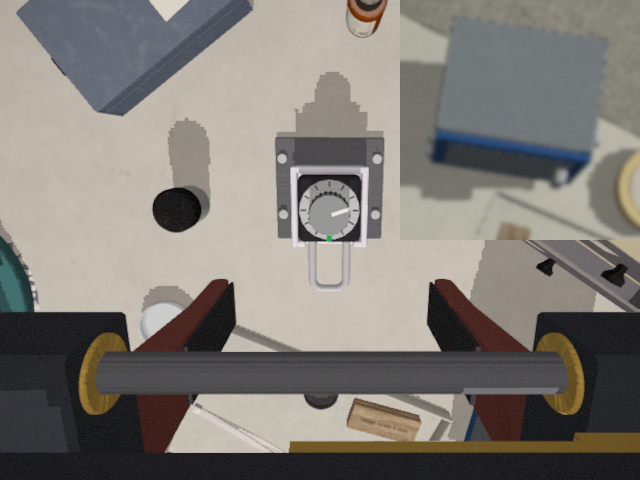

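```bash
python3 - <<'E'
from h import *
import cv2
w=cv2.imread("pics/w1.png");cv2.imwrite("pics/w1c.png",cv2.resize(w[150:300,265:395],None,fx=4,fy=4,interpolation=cv2.INTER_CUBIC))
E
```

```text
(no output)
```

View pics/w1c.png

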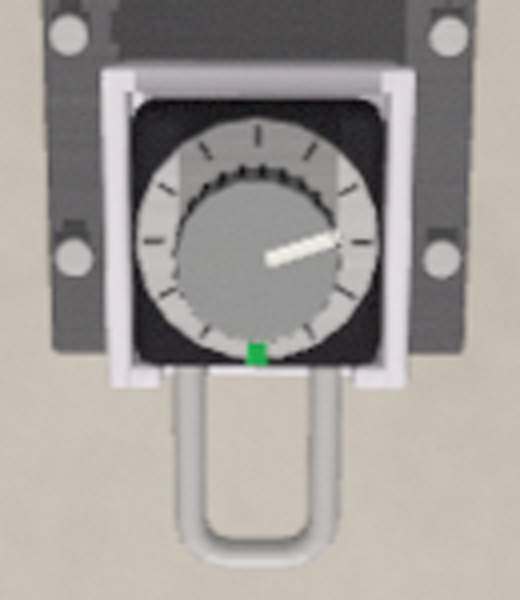

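```bash
python3 - <<'E'
from h import *
c=bot.get_calibration("wrist");W=lambda x,y:(265+x/4,150+y/4)
for n,x,y,z in(("knob",257,262,.087),("ring",257,240,.056),("green",257,354,.056),("top tick",258,136,.056),("ptr",338,237,.087),("bow end",258,563,.043),("legL",190,450,.043),("legR",324,450,.043),("tickL",154,241,.056),("tickR",362,241,.056)): print(n,at(c,*W(x,y),z))
R=c["pose"][:3,:3]
s=bot.state();print(s["tcp_pos"],s["joints"])
E
```

```text
knob [0.4623 0.0959 0.087 ]
ring [0.4621 0.0958 0.056 ]
green [0.4616 0.0682 0.056 ]
top tick [0.4628 0.1201 0.056 ]
ptr [0.4799 0.101  0.087 ]
bow end [0.4608 0.0099 0.043 ]
legL [0.4441 0.0405 0.043 ]
legR [0.478  0.0399 0.043 ]
tickL [0.4378 0.096  0.056 ]
tickR [0.4869 0.0951 0.056 ]
[0.4625 0.0873 0.2632] [0.0397 0.1303 1.7212 0.     1.2884 0.0565]
```

Request:
play_rows --plan '[{"fingers": -1, "x": 0.0095, "y": -0.001, "z": 0, "twist": -0.144}, {"fingers": -1, "x": 0, "y": 0, "z": 0, "twist": -0.144}, {"fingers": -1, "x": 0, "y": 0, "z": 0, "twist": -0.144}, {"fingers": -1, "x": 0, "y": 0, "z": 0, "twist": -0.144}, {"fingers": -1, "x": 0, "y": 0, "z": 0, "twist": -0.144}]'

```text
time_s: 5.7
tcp_pos: [0.4625, 0.0948, 0.2628]
tool_rot: [1.317, 2.851, 0.0]
ft_force: [0.1, -0.1, -0.5]
grip_width: 0.0878
gripper_force: 0.0
```

Request:
play_rows --plan '[{"fingers": -1, "x": 0, "y": 0, "z": 0.02, "twist": -0.144}, {"fingers": -1, "x": 0, "y": 0, "z": 0.02, "twist": -0.144}, {"fingers": -1, "x": 0, "y": 0, "z": 0.02, "twist": -0.144}, {"fingers": -1, "x": 0, "y": 0, "z": 0.02, "twist": -0.144}, {"fingers": -1, "x": 0, "y": 0, "z": 0.02, "twist": -0.144}]'

```text
time_s: 6.2
tcp_pos: [0.4627, 0.0948, 0.1621]
tool_rot: [0.229, 3.132, 0.0]
ft_force: [0.4, -0.4, -0.1]
grip_width: 0.0877
gripper_force: 0.0
```

Request:
play_rows --plan '[{"fingers": -1, "x": 0, "y": 0, "z": 0.01, "twist": -0.144}, {"fingers": -1, "x": 0, "y": 0, "z": 0.01, "twist": -0.144}, {"fingers": -1, "x": 0, "y": 0, "z": 0, "twist": -0.144}, {"fingers": -1, "x": 0, "y": 0, "z": 0, "twist": 0}, {"fingers": -1, "x": 0, "y": 0, "z": 0, "twist": 0}]'

```text
time_s: 6.7
tcp_pos: [0.4623, 0.0953, 0.1429]
tool_rot: [-0.434, 3.11, -0.0]
ft_force: [0.1, 0.9, -0.3]
grip_width: 0.0879
gripper_force: 0.0
```

```bash
python3 -c "
from h import *
s=bot.state();print(s['tcp_pos'],s['joints'],s['tool_rot'],s['grip_width'])"
```

```text
[0.4623 0.0953 0.1429] [ 0.0568  0.2728  1.8757 -0.      0.9922 -1.7915] [-0.4344  3.1105 -0.0002] 0.08792096032234666
```

Request:
play_rows --plan '[{"fingers": -1, "x": 0, "y": 0.0012, "z": 0.03, "twist": 0}, {"fingers": -1, "x": 0, "y": 0, "z": 0.03, "twist": 0}, {"fingers": -1, "x": 0, "y": 0, "z": 0.023, "twist": 0}, {"fingers": -1, "x": 0, "y": 0, "z": 0, "twist": 0}]'

```text
time_s: 7.1
tcp_pos: [0.4594, 0.0968, 0.0577]
tool_rot: [0.437, -3.107, -0.001]
ft_force: [-0.4, -0.7, 1.2]
grip_width: 0.0877
gripper_force: 0.0
```

Request:
play_rows --plan '[{"fingers": 1, "x": 0, "y": 0, "z": 0, "twist": 0}, {"fingers": 1, "x": 0, "y": 0, "z": 0, "twist": 0}, {"fingers": 1, "x": 0, "y": 0, "z": 0, "twist": 0}, {"fingers": 1, "x": 0, "y": 0, "z": 0, "twist": 0}, {"fingers": 1, "x": 0, "y": 0, "z": 0, "twist": 0}]'

```text
time_s: 7.6
tcp_pos: [0.4614, 0.0974, 0.0603]
tool_rot: [-0.443, 3.109, -0.0]
ft_force: [1.1, -0.0, -0.0]
grip_width: 0.0513
gripper_force: 0.0
```

Request:
play_rows --plan '[{"fingers": 1, "x": 0, "y": 0, "z": 0, "twist": 0}, {"fingers": 1, "x": 0, "y": 0, "z": 0, "twist": 0}, {"fingers": 1, "x": 0, "y": 0, "z": 0, "twist": 0}]'

```text
time_s: 7.9
tcp_pos: [0.4606, 0.0984, 0.06]
tool_rot: [0.442, -3.11, -0.003]
ft_force: [-2.1, 5.6, 4.5]
grip_width: 0.0346
gripper_force: 30.0
```

Request:
play_rows --plan '[{"fingers": 1, "x": 0, "y": 0, "z": 0, "twist": 0.12}, {"fingers": 1, "x": 0, "y": 0, "z": 0, "twist": 0.12}, {"fingers": 1, "x": 0, "y": 0, "z": 0, "twist": 0.12}, {"fingers": 1, "x": 0, "y": 0, "z": 0, "twist": 0.12}, {"fingers": 1, "x": 0, "y": 0, "z": 0, "twist": 0.12}]'

```text
time_s: 8.4
tcp_pos: [0.4607, 0.0976, 0.0599]
tool_rot: [-0.503, -3.1, -0.0]
ft_force: [-0.7, 1.4, 3.6]
grip_width: 0.0345
gripper_force: 30.0
```

Request:
play_rows --plan '[{"fingers": 1, "x": 0, "y": 0, "z": 0, "twist": 0.12}, {"fingers": 1, "x": 0, "y": 0, "z": 0, "twist": 0.12}, {"fingers": 1, "x": 0, "y": 0, "z": 0, "twist": 0.12}, {"fingers": 1, "x": 0, "y": 0, "z": 0, "twist": 0.12}, {"fingers": 1, "x": 0, "y": 0, "z": 0, "twist": 0.12}]'

```text
time_s: 8.9
tcp_pos: [0.4604, 0.0971, 0.0599]
tool_rot: [-1.396, -2.813, 0.001]
ft_force: [-3.0, -1.9, 6.9]
grip_width: 0.0343
gripper_force: 30.0
```

Request:
play_rows --plan '[{"fingers": 1, "x": 0, "y": 0, "z": 0, "twist": 0.12}, {"fingers": 1, "x": 0, "y": 0, "z": 0, "twist": 0.12}, {"fingers": 1, "x": 0, "y": 0, "z": 0, "twist": 0.12}, {"fingers": 1, "x": 0, "y": 0, "z": 0, "twist": 0.12}, {"fingers": 1, "x": 0, "y": 0, "z": 0, "twist": 0.12}]'

```text
time_s: 9.4
tcp_pos: [0.4599, 0.0971, 0.0599]
tool_rot: [-2.165, -2.275, 0.003]
ft_force: [-3.8, -1.2, 6.6]
grip_width: 0.0344
gripper_force: 30.0
```

Request:
play_rows --plan '[{"fingers": 1, "x": 0, "y": 0, "z": 0, "twist": 0.07}, {"fingers": 1, "x": 0, "y": 0, "z": 0, "twist": 0}, {"fingers": 1, "x": 0, "y": 0, "z": 0, "twist": 0}]'

```text
time_s: 9.7
tcp_pos: [0.4598, 0.0971, 0.0599]
tool_rot: [-2.238, -2.203, 0.003]
ft_force: [-3.7, -1.5, 6.9]
grip_width: 0.0344
gripper_force: 30.0
```

Open, rise and look.

Request:
play_rows --plan '[{"fingers": -1, "x": 0, "y": 0, "z": 0, "twist": 0}, {"fingers": -1, "x": 0, "y": 0, "z": 0, "twist": 0}, {"fingers": -1, "x": 0, "y": 0, "z": 0, "twist": 0}, {"fingers": -1, "x": 0, "y": 0, "z": -0.03, "twist": 0}, {"fingers": -1, "x": 0, "y": 0, "z": -0.03, "twist": 0}]'

```text
time_s: 10.2
tcp_pos: [0.4601, 0.0972, 0.1196]
tool_rot: [-2.238, -2.202, 0.003]
ft_force: [0.7, 1.0, -0.4]
grip_width: 0.0711
gripper_force: 0.0
```

Request:
play_rows --plan '[{"fingers": -1, "x": -0.01, "y": 0, "z": -0.03, "twist": 0}, {"fingers": -1, "x": -0.02, "y": 0, "z": -0.02, "twist": 0}, {"fingers": -1, "x": -0.02, "y": 0, "z": 0, "twist": 0}, {"fingers": -1, "x": -0.013, "y": 0, "z": 0, "twist": 0}, {"fingers": -1, "x": 0, "y": 0, "z": 0, "twist": 0}]'

```text
time_s: 10.7
tcp_pos: [0.4597, 0.0332, 0.1694]
tool_rot: [-2.241, -2.201, 0.001]
ft_force: [0.7, -0.4, 0.6]
grip_width: 0.0875
gripper_force: 0.0
```

```bash
python3 - <<'E'
from h import *
import cv2
s=bot.state();c=bot.get_calibration("wrist");print(s["tcp_pos"],s["tool_rot"],s["joints"])
w=bot.grab_frame("wrist")[:,:,::-1]
p,d=c["pose"],np.array([.461,.097,.06])
q=p[:3,:3].T@(d-p[:3,3]);u=c["cx"]-c["fx"]*q[0]/q[2];v=c["cy"]+c["fy"]*q[1]/q[2];print(u,v)
x,y=int(u)-90,max(0,int(v)-80);print(x,y)
cv2.imwrite("pics/w2c.png",cv2.resize(w[y:y+190,x:x+180],None,fx=3,fy=3,interpolation=cv2.INTER_CUBIC))
E
```

```text
[0.4597 0.0332 0.1694] [-2.2411 -2.2012  0.0007] [-0.0779  0.222   1.8659 -0.0002  1.0543 -0.0598]
329.95154765764073 150.8938686928886
239 70
```

View pics/w2c.png

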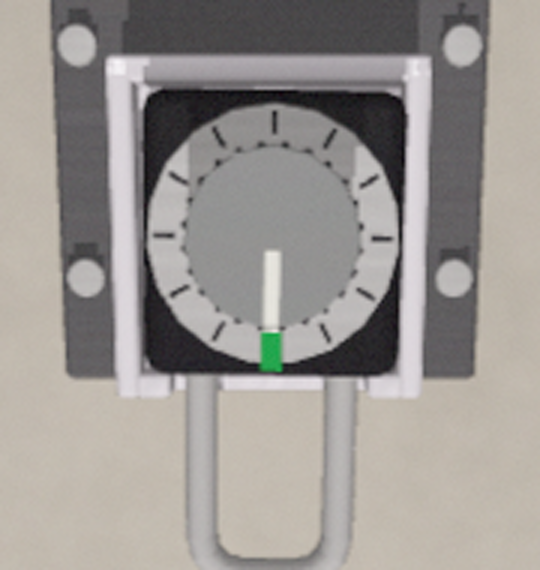

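Request:
play_rows --plan '[{"fingers": -1, "x": -0.002, "y": 0, "z": 0.04, "twist": 0}, {"fingers": -1, "x": 0, "y": 0, "z": 0.04, "twist": 0}, {"fingers": -1, "x": 0, "y": 0, "z": 0.035, "twist": 0}, {"fingers": -1, "x": 0, "y": 0, "z": 0.02, "twist": 0}, {"fingers": -1, "x": 0, "y": 0, "z": 0.0095, "twist": 0}]'

```text
time_s: 11.25
tcp_pos: [0.4579, 0.0332, 0.0228]
tool_rot: [-2.236, -2.201, 0.005]
ft_force: [-0.8, -0.4, -0.3]
grip_width: 0.0875
gripper_force: 0.0
```

Request:
play_rows --plan '[{"fingers": 1, "x": 0, "y": 0, "z": 0, "twist": 0}, {"fingers": 1, "x": 0, "y": 0, "z": 0, "twist": 0}, {"fingers": 1, "x": 0, "y": 0, "z": 0, "twist": 0}, {"fingers": 1, "x": 0, "y": 0, "z": 0, "twist": 0}, {"fingers": 1, "x": 0, "y": 0, "z": 0, "twist": 0}]'

```text
time_s: 11.75
tcp_pos: [0.4606, 0.0323, 0.026]
tool_rot: [2.238, 2.203, 0.002]
ft_force: [0.3, -0.2, 0.4]
grip_width: 0.0512
gripper_force: 0.0
```

Request:
play_rows --plan '[{"fingers": 1, "x": 0, "y": 0, "z": 0, "twist": 0}, {"fingers": 1, "x": 0, "y": 0, "z": 0, "twist": 0}]'

```text
time_s: 11.95
tcp_pos: [0.4595, 0.0322, 0.0254]
tool_rot: [-2.239, -2.204, 0.001]
ft_force: [-1.2, -0.7, 3.1]
grip_width: 0.0411
gripper_force: 30.0
```

Request:
play_rows --plan '[{"fingers": 1, "x": -0.005, "y": 0, "z": 0, "twist": 0}, {"fingers": 1, "x": -0.005, "y": 0, "z": 0, "twist": 0}, {"fingers": 1, "x": -0.005, "y": 0, "z": 0, "twist": 0}, {"fingers": 1, "x": -0.003, "y": 0, "z": 0, "twist": 0}, {"fingers": 1, "x": 0, "y": 0, "z": 0, "twist": 0}]'

```text
time_s: 12.45
tcp_pos: [0.4594, 0.0138, 0.0251]
tool_rot: [-2.24, -2.203, 0.001]
ft_force: [-2.0, -0.7, 2.2]
grip_width: 0.0411
gripper_force: 30.0
```

Request:
play_rows --plan '[{"fingers": 1, "x": -0.002, "y": 0, "z": 0, "twist": 0}, {"fingers": 1, "x": -0.001, "y": 0, "z": 0, "twist": 0}, {"fingers": 1, "x": 0, "y": 0, "z": 0, "twist": 0}]'

```text
time_s: 12.75
tcp_pos: [0.459, 0.0133, 0.0249]
tool_rot: [-2.24, -2.198, -0.003]
ft_force: [-0.9, 13.2, -0.2]
grip_width: 0.0413
gripper_force: 30.0
```

Request:
play_rows --plan '[{"fingers": -1, "x": 0, "y": 0, "z": 0, "twist": 0}, {"fingers": -1, "x": 0, "y": 0, "z": 0, "twist": 0}, {"fingers": -1, "x": 0, "y": 0, "z": 0, "twist": 0}, {"fingers": -1, "x": 0, "y": 0, "z": -0.03, "twist": 0}, {"fingers": -1, "x": 0, "y": 0, "z": -0.04, "twist": 0}]'

```text
time_s: 13.25
tcp_pos: [0.4582, 0.0112, 0.0945]
tool_rot: [-2.237, -2.201, 0.004]
ft_force: [0.7, -0.7, 1.0]
grip_width: 0.0775
gripper_force: 0.0
```

Request:
play_rows --plan '[{"fingers": -1, "x": 0.01, "y": 0, "z": -0.04, "twist": 0}, {"fingers": -1, "x": 0.01, "y": 0, "z": -0.035, "twist": 0}, {"fingers": -1, "x": 0, "y": 0, "z": 0, "twist": 0}, {"fingers": -1, "x": 0, "y": 0, "z": 0, "twist": 0}]'

```text
time_s: 13.65
tcp_pos: [0.4607, 0.0311, 0.1709]
tool_rot: [2.237, 2.203, 0.002]
ft_force: [-0.6, 0.4, -0.3]
grip_width: 0.0879
gripper_force: 0.0
```

```bash
python3 - <<'E'
from h import *
import cv2
s=bot.state();c=bot.get_calibration("wrist");print(s["tcp_pos"],s["tool_rot"],c["pose"][:3,3])
w=bot.grab_frame("wrist")[:,:,::-1]
cv2.imwrite("pics/w3c.png",cv2.resize(w[70:260,239:419],None,fx=3,fy=3,interpolation=cv2.INTER_CUBIC))
E
```

```text
[0.4607 0.0311 0.1709] [2.2371 2.2025 0.0025] [0.4624 0.098  0.3332]
```

View pics/w3c.png

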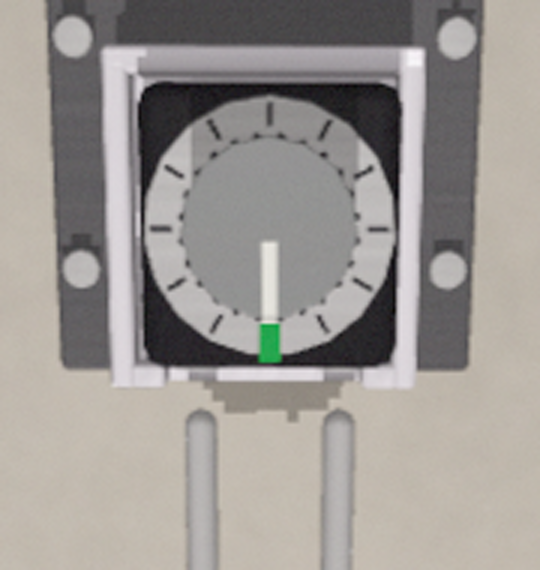

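Request:
play_rows --plan '[{"fingers": -1, "x": 0.03, "y": 0, "z": 0, "twist": 0}, {"fingers": -1, "x": 0.035, "y": 0, "z": 0, "twist": 0}, {"fingers": -1, "x": 0, "y": 0, "z": 0.03, "twist": 0}, {"fingers": -1, "x": 0, "y": 0, "z": 0.03, "twist": 0}, {"fingers": -1, "x": 0, "y": 0, "z": 0, "twist": 0}]'

```text
time_s: 14.2
tcp_pos: [0.4566, 0.0959, 0.1059]
tool_rot: [-2.234, -2.199, 0.012]
ft_force: [-1.2, 0.5, -0.6]
grip_width: 0.0879
gripper_force: 0.0
```

Request:
play_rows --plan '[{"fingers": -1, "x": 0, "y": 0, "z": 0.03, "twist": 0}, {"fingers": -1, "x": 0, "y": 0, "z": 0.02, "twist": 0}, {"fingers": -1, "x": 0, "y": 0, "z": 0, "twist": 0}]'

```text
time_s: 14.5
tcp_pos: [0.4587, 0.0957, 0.0583]
tool_rot: [-2.237, -2.2, 0.007]
ft_force: [0.2, -0.2, -0.0]
grip_width: 0.0876
gripper_force: 0.0
```

Request:
play_rows --plan '[{"fingers": 1, "x": 0, "y": 0, "z": 0, "twist": 0}, {"fingers": 1, "x": 0, "y": 0, "z": 0, "twist": 0}, {"fingers": 1, "x": 0, "y": 0, "z": 0, "twist": 0}, {"fingers": 1, "x": 0, "y": 0, "z": 0, "twist": 0}, {"fingers": 1, "x": 0, "y": 0, "z": 0, "twist": 0}]'

```text
time_s: 15.0
tcp_pos: [0.4614, 0.0964, 0.0608]
tool_rot: [2.239, 2.203, 0.001]
ft_force: [-0.3, 0.4, 0.1]
grip_width: 0.0512
gripper_force: 0.0
```

Request:
play_rows --plan '[{"fingers": 1, "x": 0, "y": 0, "z": 0, "twist": 0}, {"fingers": 1, "x": 0, "y": 0, "z": 0, "twist": 0}, {"fingers": 1, "x": 0, "y": 0, "z": 0, "twist": 0}, {"fingers": 1, "x": 0, "y": 0, "z": 0, "twist": 0}]'

```text
time_s: 15.4
tcp_pos: [0.4603, 0.0964, 0.0603]
tool_rot: [-2.239, -2.203, 0.001]
ft_force: [-1.6, 0.7, 5.1]
grip_width: 0.0344
gripper_force: 30.0
```

Gripped; lift slowly straight up.

Request:
play_rows --plan '[{"fingers": 1, "x": 0, "y": 0, "z": -0.005, "twist": 0}, {"fingers": 1, "x": 0, "y": 0, "z": -0.01, "twist": 0}, {"fingers": 1, "x": 0, "y": 0, "z": -0.015, "twist": 0}, {"fingers": 1, "x": 0, "y": 0, "z": -0.02, "twist": 0}, {"fingers": 1, "x": 0, "y": 0, "z": -0.02, "twist": 0}]'

```text
time_s: 15.9
tcp_pos: [0.4609, 0.0963, 0.1312]
tool_rot: [-2.239, -2.203, -0.0]
ft_force: [0.8, 0.5, -2.1]
grip_width: 0.0343
gripper_force: 30.0
```

Request:
play_rows --plan '[{"fingers": 1, "x": 0, "y": 0, "z": -0.025, "twist": 0}, {"fingers": 1, "x": 0, "y": 0, "z": -0.025, "twist": 0}, {"fingers": 1, "x": 0, "y": 0, "z": -0.025, "twist": 0}, {"fingers": 1, "x": 0, "y": 0, "z": -0.025, "twist": 0}, {"fingers": 1, "x": 0, "y": 0, "z": -0.02, "twist": 0}]'

```text
time_s: 16.4
tcp_pos: [0.4611, 0.0963, 0.2522]
tool_rot: [2.238, 2.203, 0.002]
ft_force: [0.3, -0.8, -3.4]
grip_width: 0.0343
gripper_force: 30.0
```

Request:
play_rows --plan '[{"fingers": 1, "x": 0, "y": 0, "z": -0.015, "twist": 0}, {"fingers": 1, "x": 0, "y": 0, "z": -0.005, "twist": 0}, {"fingers": 1, "x": 0, "y": 0, "z": 0, "twist": 0}, {"fingers": 1, "x": 0, "y": 0, "z": 0, "twist": 0}, {"fingers": 1, "x": 0, "y": 0, "z": 0, "twist": 0}]'

```text
time_s: 16.9
tcp_pos: [0.4602, 0.0963, 0.2692]
tool_rot: [-2.238, -2.203, 0.002]
ft_force: [0.5, -0.1, -3.1]
grip_width: 0.0348
gripper_force: 30.0
```

```bash
python3 - <<'E'
from h import *
import cv2
s=bot.state();print(s["tcp_pos"],s["ft_force"],s["gripper_force"],s["grip_width"])
a=bot.grab_frame("wrist");b=bot.grab_frame("side");t=bot.grab_frame("top")
M=np.zeros((600,800,3),np.uint8)
M[:300,:400]=cv2.resize(a,(400,300));M[:300,400:]=cv2.resize(b[150:300,170:470][:, 75:275],(400,300));M[300:,:]=cv2.resize(t[100:340,160:480],(800,600))[100:400]
cv2.imwrite("pics/f.png",M[:,:,::-1])
E
```

```text
[0.4602 0.0963 0.2692] [ 0.5393 -0.0998 -3.0644] 29.999341070652008 0.034754277405526
```

View pics/f.png

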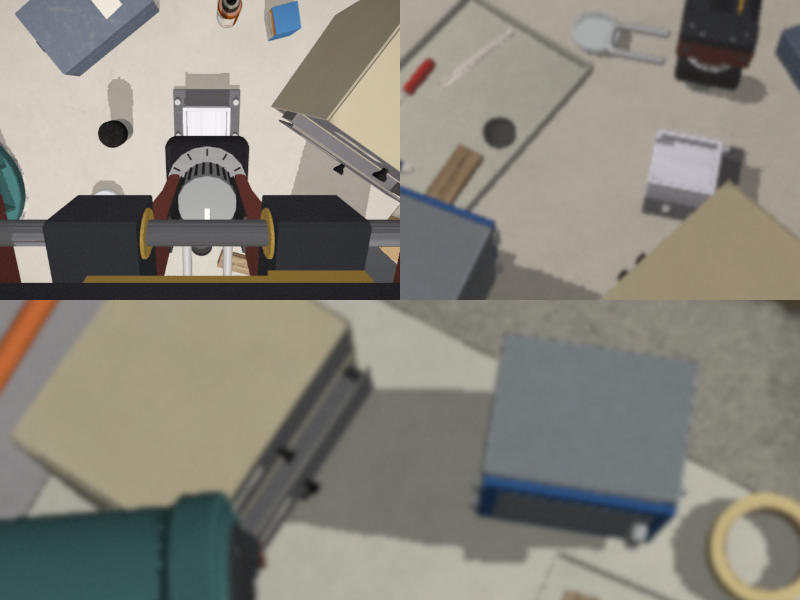

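The lock hangs level in the gripper with its shackle out, the stand at about (205,115) is empty, and the door is shut. The wrist reads about 3 N, which matches the lock's weight, and the lock is about 24 cm up.

```bash
python3 -c "
from plant import bot
print(bot.job_done())"
```

```text
the job is handed in; nothing more can be done
None
```

The job is handed in: the cabinet door is shut on its catch, the dial is at the green mark with the shackle fully out, and the open lock is held still in the gripper about 24 cm above the table.

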